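# Fit the mask adapter plate in the test stand and lock its quarter-turn stud

## Task

Fit the loose adapter plate into the pocket on top of the breathing-valve test stand, cut corner to the filled corner, so that it lies flat and flush on the pocket floor. Then lock it: push its winged stud fully down and turn it a quarter turn clockwise, so that it stays down when you let go. Leave the other things on the table where they are.

Things in the scene. Friction and masses are not known exactly. Their poses are not given: they have to be found in the camera images.
- adapter_plate: Loose bright aluminium plate, 80 (own x) x 140 (own y) x 12 mm thick, 0.4 kg, lying flat. Origin: centre of its underside; z up. Its corner at +x, -y is cut off at 45 degrees, 22 mm along each edge. At y = +44 mm a flat round port (2.5 mm high), at (-12, -47) a brass tap (10 mm high). In its centre the winged stud, by which it is best carried.
- stud_wing (a point): Centre of the stud's wing: an upright dark bar 10 mm thick, 46 long, 26 high (this point +-13 mm), on a disc 29 mm across just below it. On the plate's centre axis, 41 mm above the underside while the stud is up. This point's y runs along the wing, z up. Unturned, the wing lies along the plate's long side.
- stud_push (a joint): How far the stud is pushed down into the plate, m: 0 = up, 0.011 = fully down. A spring lifts it: 3 N at 0, 8.5 N at 0.011. Under the plate the stud carries a 30 x 6 mm cross pin along the wing: seated and pushed fully down with the wing along the plate, it passes the slot in the pocket floor; turned there, it hooks beneath and rests at about 0.0095.
- stud_turn (a joint): Turn of the stud in the plate, rad: 0 = wing along the plate's long side (start), grows clockwise seen from above, up to its stop at 1.571 = wing across the plate (locked, if the stud was first pushed down). Stiff: 0.06 N m of friction.
- test_stand: Fixed test stand: dark grey block 124 (own x) x 186 (own y) x 60 mm high, origin under its centre, z up. Its top has the pocket, 12 mm deep, for the plate. Small fittings and a round gauge on its -x side, all lower than its top.
- pocket (a point): Centre of the pocket's floor, 48 mm above the table; axes as the stand's. The pocket is 82.4 (x) x 142.4 (y) mm, 1.2 mm wider all round than the plate, with a 3 mm bevelled lead-in at the rim; its corner at +x, -y is filled at 45 degrees to match the plate's cut corner, so plate and pocket axes agree when seated. Floor slot under the stud: 34 mm along y, 9.6 wide.
- seal_kit: Small white carton, 51x76x23 mm, a bystander; origin under its centre.
- torch: Dark pocket torch, 34x112x34 mm, a bystander; origin under its centre.
- coupling: White quick coupling standing on end, 33 mm across, 46 high, a bystander; origin under its centre.
- grease_tin: White round tin, 57 mm across, 30 high, a bystander; origin under its centre.

How it is judged:
By the outcome, as a careful person would: the job done as asked, in the order asked, and still so for the second after the job is handed in, with the robot touching nothing.
It also fails if it takes over 48 s, if anything falls off the work surface, if the arm or the gripper's body presses on something with over 40 N, if the wrist force passes 120 N, or if a joint passes its speed limit or range.

## Robot

A 6-joint arm with a two-finger parallel gripper is mounted at the origin on a cart in front of the work surface, level with it; the furniture and walls round the work are solid. World frame = base frame: x ahead of the robot, y to its left, z up, the work surface at z = 0. Lengths are in m, angles in rad, forces in N, time in s.
With the tool pointing down it reaches from about 0.325 to 0.775 m from the base axis. Payload 5.5 kg.
Tool frame: the origin (TCP) lies between the finger pads; the fingertips stand 25 mm ahead of it and the grasp point (between the pads) lies 6 mm ahead of it; z points along the fingers, y is the line along which they close (so a half turn about z gives the same grasp; the last joint's range is limited). The gripper opens to 88 mm and grips with 3 to 60 N. Pads are 20 mm wide; open, the fingers measure 115 mm over their backs; the gripper's body (75 mm by 178 mm) begins 61 mm behind the grasp point.
Start: joints at [-1.329, 0.091, 1.231, -0, 1.82, -0.057], TCP at [0.177, -0.573, 0.248] pointing down, gripper open.
Joint ranges: [-2.87, 2.87], [-0.86, 2.18], [0.17, 2.46], [-1.51, 4.65], [0.06, 2.69], [-2.65, 2.65]. Speed limits (rad/s): [2.57, 2.57, 3.01, 3.14, 3.14, 3.14].

## Interface

Orientations are given as a unit quaternion [w, x, y, z].
In Python, from rig import readout, snapshot, camera_model, finish_job gives the robot as it stands.
- The arm moves only by the tool carry_out, never from a script. Its argument "commands" is one flat list of numbers, 7 for each row, row after row: the shift along the tool's x, y, z in m, then the turn, a rotation vector about the tool's x, y, z in rad, then the finger opening in m, from 0 to 0.0878. In form: [dx, dy, dz, wx, wy, wz, gripper, dx, dy, dz, wx, wy, wz, gripper, ...]. A call has 1 to 20 rows; each row is the pose to reach, as a shift and turn from the pose commanded when the call began, along the tool's axes at that moment; what a row does not reach only later rows make up. A row lasts 1/10 s, in which the tool goes at most 50 mm and 8.59 degrees, less where a joint would pass 70% of its speed; a pose out of reach is approached as far as the arm can. A call with a gripper value outside its range is refused whole. The fingers move at their own pace and stop on an object; the grip force is fixed at half the most. Time passes only in rows, so rows that repeat a pose let the fingers close. It gives the time, the measured TCP pose, the force, the opening and the grip force at its end, in the units of the state.
- readout.get_obs(): the state, without advancing time (a new reading comes with each control period).
- snapshot(name): name is "scene" or "top" or "wrist"; returns the picture (384x512x3 uint8, red, green, blue); there is no depth.
- camera_model(name): a dict with "camera_matrix" (3x3 intrinsics, pixels), "D" ([k1, k2, p1, p2, k3] as OpenCV has them; the pictures are not rectified), "eye" and "attitude" of the camera in the world. Camera axes: x right, y down, z forward; pixel columns grow to the right and rows downward; lengths in m; the calibration is good to about 2 mm. A picture is of the moment at which its call begins: read the wrist's pose just before it. camera_model takes no time and is no camera call; for the wrist camera it gives the pose at the moment of the call.
- finish_job(): hands the job in; it is judged then, once.
The state is a dict: "time": time; "joints": joint angles; "joint_velocities": joint speeds; "tau": joint torques, N m; "tool_pos": TCP position; "eef_rot": TCP orientation; "contact_force": force on the tool from outside, world axes, zero at the start; "ft_torque": the same for the moment, N m; "finger_gap": finger opening in m; "finger_force": force on a finger pad.
Only numpy, scipy, OpenCV 4.12 (cv2) and the standard library are available. Lean on these libraries where they do the work, as an engineer would, in place of code of your own. Each camera call takes 0.05 s, during which the arm holds its last target. There are 200 camera calls.

## Working session

There is one attempt and no reset: what is moved stays moved. The work goes in short steps, Python scripts to look and compute and a tool call to move; the robot and the scene stay as the last step left them, time stands still between calls to the robot, and variables do not carry over. Pictures are saved under pics/ and viewed, at most 10 in all, crops included, and the job is handed in when it is done.

Besides the shell and the picture viewer there is one more tool, called after "Request:" by a JSON object that holds its "fn" and its "kwargs", one argument or row to a line. carry_out: Moves the arm, as the interface text tells. Its arguments: {"type":"object","properties":{"commands":{"type":"array","items":{"type":"number"}}},"required":["commands"]}

```bash
mkdir -p pics; ls
python3 - <<'E'
from rig import readout, snapshot, camera_model
import cv2,numpy as np
o=readout.get_obs(); print(o)
a=[]
for n in("scene","top"):
    im=snapshot(n); cv2.imwrite(f"pics/{n}0.png",im[:,:,::-1]); print(n,camera_model(n))
E
```

```text
pics
{'time': 0.0, 'joints': array([-1.32866916e+00,  9.18705403e-02,  1.23188728e+00, -1.48978826e-05,
        1.81979672e+00, -5.66857099e-02]), 'joint_velocities': array([ 0.00148639,  0.00024253, -0.00102299, -0.00097449,  0.0004273 ,
       -0.00048584]), 'tau': array([-9.19119557e-04, -4.46455300e+01, -4.06441641e+01,  6.94505079e-02,
        2.93971784e-02, -1.58530302e-04]), 'tool_pos': array([ 0.17657362, -0.57316871,  0.24649906]), 'eef_rot': array([-9.76061724e-04,  9.88859401e-01,  1.48849327e-01, -9.80135560e-05]), 'contact_force': array([ 0.34105723,  0.04707992, -0.49615199]), 'ft_torque': array([1.36218582e-02, 4.94424223e-02, 7.23953951e-05]), 'finger_force': 0.0, 'finger_gap': 0.08766299220156275}
scene {'camera_matrix': array([[354.09887489,   0.        , 254.88492854],
       [  0.        , 354.09887489, 193.57811615],
       [  0.        ,   0.        ,   1.        ]]), 'D': array([-0.04220267,  0.        ,  0.        ,  0.        ,  0.        ]), 'eye': array([0.1540442 , 0.73291023, 0.58131986]), 'attitude': array([ 0.09853119, -0.21203606,  0.8653338 , -0.44331674])}
top {'camera_matrix': array([[464.68212801,   0.        , 260.23050354],
       [  0.        , 464.68212801, 196.65570595],
       [  0.        ,   0.        ,   1.        ]]), 'D': array([-0.17169205,  0.        ,  0.        ,  0.        ,  0.        ]), 'eye': array([0.37571865, 0.08524439, 1.13847185]), 'attitude': array([-0.04490826,  0.71123768, -0.70053614,  0.03705848])}
```

View pics/top0.png

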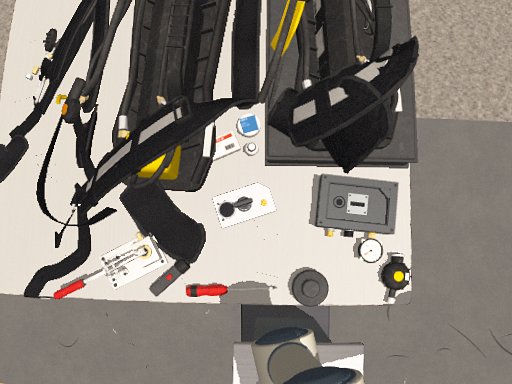

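View pics/scene0.png

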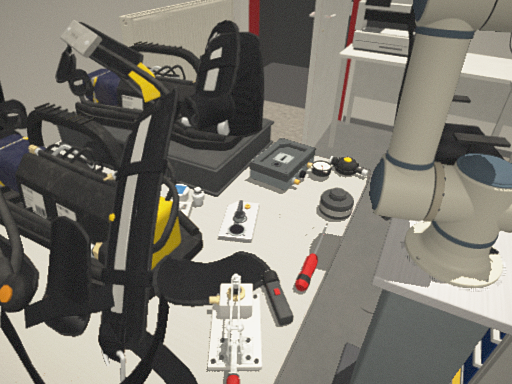

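The top view shows the plate near px (244,204), with the stud at its centre and the tap on the right. The stand is near (355,203), with its gauge side towards the robot. I'll take an enlarged crop next.

```bash
cat > h.py <<'E'
import cv2,numpy as np
from rig import readout,snapshot,camera_model
from scipy.spatial.transform import Rotation as R
def rot(q): return R.from_quat([q[1],q[2],q[3],q[0]]).as_matrix()
def ray(m,uv,z):
    p=cv2.undistortPoints(np.array(uv,float).reshape(-1,1,2),m['camera_matrix'],m['D']).reshape(-1,2)
    d=np.c_[p,np.ones(len(p))]@rot(m['attitude']).T
    return m['eye']+d*((z-m['eye'][2])/d[:,2])[:,None]
E
python3 - <<'E'
from h import *
im=cv2.imread("pics/top0.png")
c=im[165:265,195:420]
cv2.imwrite("pics/crop.png",cv2.resize(c,None,fx=3.5,fy=3.5,interpolation=cv2.INTER_CUBIC))
m=camera_model("top")
print(ray(m,[(233,206)],.041),ray(m,[(244,204)],.012),ray(m,[(355,203)],.06))
print(rot(m['attitude']))
E
```

```text
[[0.48020532 0.16278467 0.041     ]] [[0.48826825 0.13808759 0.012     ]] [[ 0.489538   -0.12424233  0.06      ]]
[[ 0.01575158 -0.99316693  0.11563449]
 [-0.99982386 -0.01446474  0.01195928]
 [-0.01020493 -0.1158025  -0.99321983]]
```

View pics/crop.png

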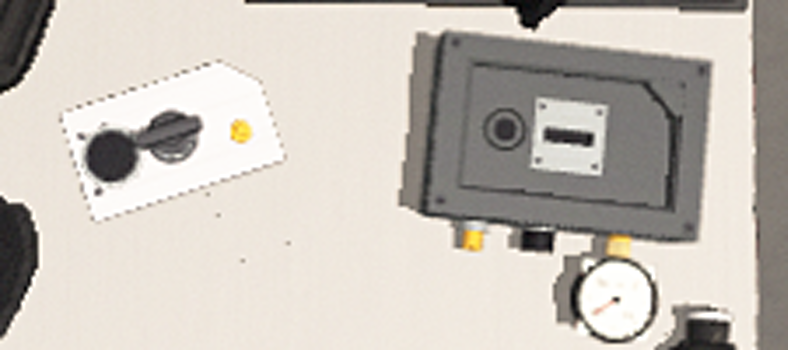

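The crop shows the plate with corners at crop px (62,113), (285,158) and (97,220), and its cut corner between (222,60) and (265,82). The stand's top corners are at (443,30), (712,62), (697,242) and (425,213), with the filled corner at upper right.

Run:
```python
from h import *
m=camera_model("top")
f=lambda l,z: ray(m,np.array(l)/3.5+[195,165]-.35,z)
P=f([(62,113),(222,60),(265,82),(285,158),(97,220)],.012)
S=f([(443,30),(712,62),(697,242),(425,213)],.06)
K=f([(474,64),(642,80),(680,118),(668,210),(461,186)],.06)
for n,A in(("P",P),("S",S),("K",K)): print(n,A[:,:2].round(4).tolist(),np.linalg.norm(np.diff(A,axis=0,append=A[:1]),axis=1).round(4))
yaw=lambda d: np.degrees(np.arctan2(-d[0],d[1])) # +y axis dir -> yaw
print(yaw(P[4]-P[3]),yaw(P[0]-P[1]),yaw(S[0]-S[1]),yaw(S[3]-S[2]),yaw(K[0]-K[1]))
print("Pc",(P[0]+P[3])/2,"Sc",S.mean(0),"slot",f([(568,136)],.048),"wing",f([(172,134)],.054))
o=readout.get_obs();print(rot(o['eef_rot']).round(3))
w=camera_model("wrist");Rt=rot(o['eef_rot']);print(w,(Rt.T@(w['eye']-o['tool_pos'])).round(4),(Rt.T@rot(w['attitude'])).round(3))
```

```text
P [[0.5045, 0.2159], [0.5435, 0.1047], [0.5283, 0.0744], [0.4753, 0.0598], [0.4301, 0.1896]] [0.1179 0.0339 0.0551 0.1375 0.0789]
S [[0.5589, -0.0445], [0.5402, -0.2287], [0.4182, -0.2163], [0.4357, -0.0326]] [0.1851 0.1227 0.1845 0.1238]
K [[0.5361, -0.0654], [0.5271, -0.1799], [0.5016, -0.2057], [0.4395, -0.1966], [0.4539, -0.0566]] [0.1148 0.0363 0.0628 0.1407 0.0827]
19.177597294250962 19.303792495244284 -5.80380569243115 -5.437475973046085 -4.518196980064526
Pc [0.48986407 0.13784975 0.012     ] Sc [ 0.48824886 -0.13054529  0.06      ] slot [[ 0.48965893 -0.13121419  0.048     ]] wing [[0.48657503 0.13665324 0.054     ]]
[[ 0.956  0.294 -0.   ]
 [ 0.294 -0.956  0.002]
 [ 0.    -0.002 -1.   ]]
{'camera_matrix': array([[326.68577293,   0.        , 253.35653489],
       [  0.        , 326.68577293, 189.93916458],
       [  0.        ,   0.        ,   1.        ]]), 'D': array([-0.09032404,  0.        ,  0.        ,  0.        ,  0.        ]), 'eye': array([ 0.25182337, -0.55001406,  0.38469634]), 'attitude': array([ 0.11793024,  0.79561965, -0.58765672, -0.08798531])} [ 0.0787 -0.0002 -0.1381] [[-0.001 -0.957 -0.291]
 [ 1.    -0.001  0.   ]
 [-0.    -0.291  0.957]]
```

Run:
```python
from h import *
m=camera_model("top"); s=camera_model("scene")
im=cv2.imread("pics/scene0.png")[0:220,130:380]; im=cv2.resize(im,None,fx=3.1,fy=2.7*3.1/2.7)
def pr(p):
    Rm=rot(s['attitude']).T; return cv2.projectPoints(np.array(p).reshape(-1,3),cv2.Rodrigues(Rm)[0],-Rm@s['eye'],s['camera_matrix'],s['D'])[0].reshape(-1,2)
for uv,c in(((346,171),(0,0,255)),((296,140),(0,255,0)),((272,164),(255,255,0))):
    for z in(0,.05,.1,.15,.2,.25,.3,.4):
        p=ray(m,[uv],z)[0]; q=((pr(p)[0]-[130,0])*3.1).astype(int); cv2.circle(im,tuple(map(int,q)),3,c,-1); cv2.putText(im,str(int(z*100)),(int(q[0])+4,int(q[1])),0,.4,c,1); print(uv,z,p[:2].round(3))
# body outline when seated, z=.15
c,si=np.cos(np.radians(-5.6)),np.sin(np.radians(-5.6))
q=[(np.array([.4885+c*a-si*b,-.1305+si*a+c*b,.15])) for a,b in((-.089,-.0375),(.089,-.0375),(.089,.0375),(-.089,.0375))]
cv2.polylines(im,[((pr(q)-[130,0])*3.1).astype(np.int32).reshape(-1,1,2)],True,(255,0,255),1)
cv2.imwrite("pics/crop2.png",im[:600])
```

```text
(346, 171) 0 [ 0.576 -0.114]
(346, 171) 0.05 [ 0.567 -0.105]
(346, 171) 0.1 [ 0.558 -0.096]
(346, 171) 0.15 [ 0.549 -0.088]
(346, 171) 0.2 [ 0.541 -0.079]
(346, 171) 0.25 [ 0.532 -0.07 ]
(346, 171) 0.3 [ 0.523 -0.061]
(346, 171) 0.4 [ 0.505 -0.044]
(296, 140) 0 [0.653 0.011]
(296, 140) 0.05 [0.641 0.015]
(296, 140) 0.1 [0.628 0.018]
(296, 140) 0.15 [0.616 0.021]
(296, 140) 0.2 [0.604 0.024]
(296, 140) 0.25 [0.592 0.028]
(296, 140) 0.3 [0.58  0.031]
(296, 140) 0.4 [0.555 0.037]
(272, 164) 0 [0.591 0.071]
(272, 164) 0.05 [0.581 0.072]
(272, 164) 0.1 [0.572 0.072]
(272, 164) 0.15 [0.562 0.073]
(272, 164) 0.2 [0.553 0.073]
(272, 164) 0.25 [0.543 0.074]
(272, 164) 0.3 [0.534 0.075]
(272, 164) 0.4 [0.515 0.076]
```

View pics/crop2.png

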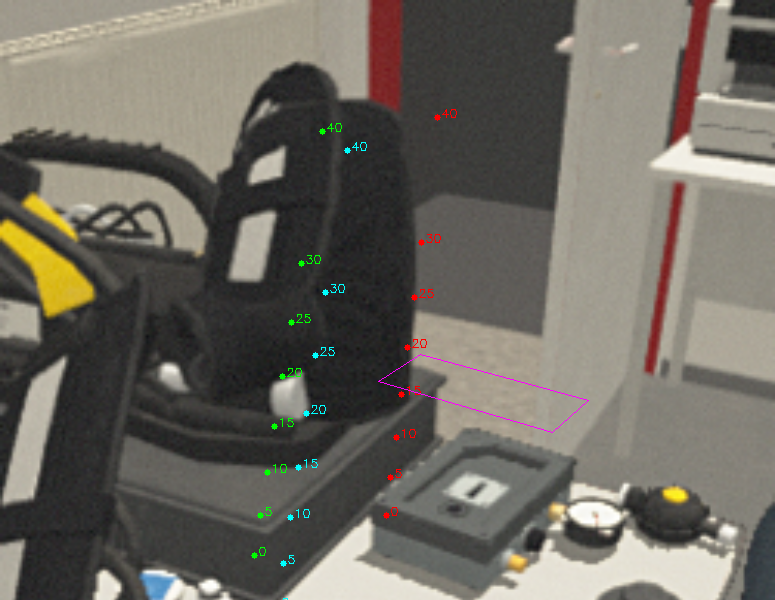

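The scene crop shows the bag standing behind the stand, its right edge at about column 413, and the body outline (magenta) coming close to it. I'll tilt the tool 15° about the closing axis so its body leans toward -y, away from the bag.

```bash
cat >> h.py <<'E'
def goal(g,yaw_deg,tilt_deg,o=None):
    """g: grasp point target; yaw = plate yaw (tool x along plate y); tilt leans the body to plate -y"""
    o=o or readout.get_obs(); R0=rot(o['eef_rot']); a,t=np.radians([yaw_deg,tilt_deg])
    y=np.array([np.cos(a),np.sin(a),0]); yp=np.array([-np.sin(a),np.cos(a),0]); Z=np.array([0,0,1.])
    x=yp*np.cos(t)+Z*np.sin(t); z=-Z*np.cos(t)+yp*np.sin(t)
    Rt=np.c_[x,y,z]; p=np.array(g)-.006*z
    print("t",round(o['time'],2),"grasp now",(o['tool_pos']+.006*R0[:,2]).round(4),"shift",(R0.T@(p-o['tool_pos'])).round(4),"rv",R.from_matrix(R0.T@Rt).as_rotvec().round(4),
      "F",o['contact_force'].round(1),"gap",round(o['finger_gap'],4),"j",o['joints'].round(2))
E
python3 -c "
from h import *
goal([.4885,.1375,.15],19.2,15)"
```

```text
t 0.1 grasp now [ 0.1766 -0.5732  0.2406] shift [ 0.5074 -0.5856  0.0919] rv [ 0.209   0.2013 -1.5971] F [-0.6  0.4  0. ] gap 0.088 j [-1.33  0.09  1.23  0.    1.82 -0.06]
```

Request:
{"fn": "carry_out", "kwargs": {
  "commands": [0.507, -0.586, 0.092, 0.209, 0.201, -1.597, 0.05, 0.507, -0.586, 0.092, 0.209, 0.201, -1.597, 0.05, 0.507, -0.586, 0.092, 0.209, 0.201, -1.597, 0.05, 0.507, -0.586, 0.092, 0.209, 0.201, -1.597, 0.05, 0.507, -0.586, 0.092, 0.209, 0.201, -1.597, 0.05, 0.507, -0.586, 0.092, 0.209, 0.201, -1.597, 0.05, 0.507, -0.586, 0.092, 0.209, 0.201, -1.597, 0.05, 0.507, -0.586, 0.092, 0.209, 0.201, -1.597, 0.05, 0.507, -0.586, 0.092, 0.209, 0.201, -1.597, 0.05, 0.507, -0.586, 0.092, 0.209, 0.201, -1.597, 0.05, 0.507, -0.586, 0.092, 0.209, 0.201, -1.597, 0.05, 0.507, -0.586, 0.092, 0.209, 0.201, -1.597, 0.05, 0.507, -0.586, 0.092, 0.209, 0.201, -1.597, 0.05, 0.507, -0.586, 0.092, 0.209, 0.201, -1.597, 0.05, 0.507, -0.586, 0.092, 0.209, 0.201, -1.597, 0.05, 0.507, -0.586, 0.092, 0.209, 0.201, -1.597, 0.05, 0.507, -0.586, 0.092, 0.209, 0.201, -1.597, 0.05, 0.507, -0.586, 0.092, 0.209, 0.201, -1.597, 0.05, 0.507, -0.586, 0.092, 0.209, 0.201, -1.597, 0.05, 0.507, -0.586, 0.092, 0.209, 0.201, -1.597, 0.05]
}}

```text
time: 2.1
tool_pos: [0.4886, 0.1346, 0.1559]
eef_rot: [-0.105, 0.575, 0.808, 0.075]
contact_force: [0.5, -0.6, -0.2]
finger_gap: 0.0501
finger_force: 0.0
```

Run:
```python
from h import *
m=camera_model("wrist"); im=snapshot("wrist"); cv2.imwrite("pics/w1.png",cv2.resize(im[:,:,::-1],(768,576)))
np.save("w1.npy",im); import pickle; pickle.dump(m,open("w1.pkl","wb"))
goal([.4885,.1375,.0505],19.2,15)
```

```text
t 2.15 grasp now [0.4882 0.1362 0.1502] shift [-0.0245  0.0007  0.0967] rv [ 0.0007  0.0023 -0.0019] F [-0.9  0.2 -0.2] gap 0.0499 j [ 0.04 -0.12  1.62  0.25  1.71 -0.26]
```

View pics/w1.png

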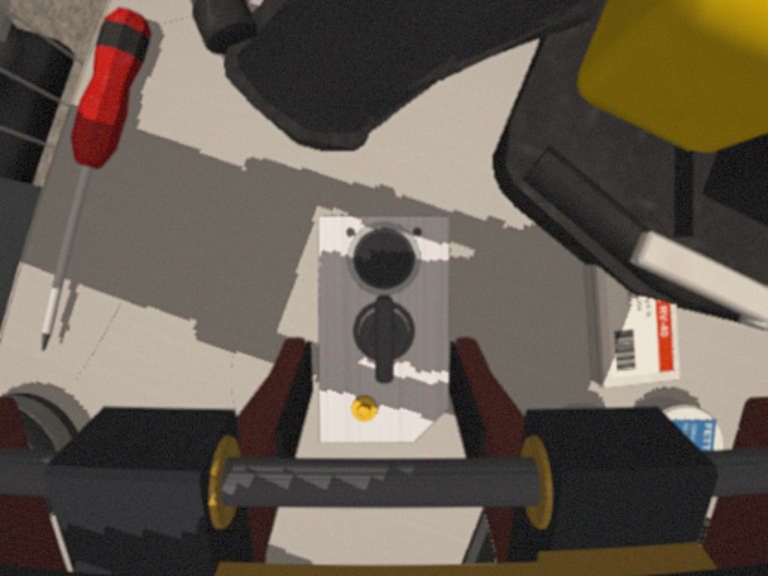

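The wrist view shows the plate edges upright in the picture: top corners (319,217) and (449,216), bottom-left corner (319,442). The wing runs from (384,296) to (384,382).

Run:
```python
from h import *
import pickle; m=pickle.load(open("w1.pkl","rb"))
f=lambda l,z: ray(m,(np.array(l)+.5)/1.5-.5,z)
C=f([(319,217),(449,216),(319,442),(413,442)],.012)
print(C.round(4)); d=C[0]-C[2]; print(np.linalg.norm(d),np.linalg.norm(C[0]-C[1]),"yaw",np.degrees(np.arctan2(-d[0],d[1])),"centre",(C[1]+C[2])/2)
W=f([(384,296),(384,382)],.054); print("wing top",W.round(4),np.linalg.norm(W[0]-W[1]),W.mean(0))
```

```text
[[0.4282 0.1912 0.012 ]
 [0.5026 0.2176 0.012 ]
 [0.4728 0.0595 0.012 ]
 [0.528  0.0787 0.012 ]]
0.13905319191367757 0.07895520158776223 yaw 18.683213687529328 centre [0.48769169 0.13855261 0.012     ]
wing top [[0.4802 0.1609 0.054 ]
 [0.495  0.1179 0.054 ]] 0.04549224702841365 [0.48760457 0.13942351 0.054     ]
```

```bash
python3 -c "
from h import *
goal([.4877,.1388,.0505],18.8,15)"
```

```text
t 2.15 grasp now [0.4882 0.1362 0.1502] shift [-0.023   0.0004  0.097 ] rv [-0.0011  0.0022  0.0048] F [-0.9  0.2 -0.2] gap 0.0499 j [ 0.04 -0.12  1.62  0.25  1.71 -0.26]
```

Request:
{"fn": "carry_out", "kwargs": {
  "commands": [-0.012, 0, 0.05, 0, 0.002, 0.005, 0.05, -0.019, 0, 0.08, 0, 0.002, 0.005, 0.05, -0.023, 0, 0.097, 0, 0.002, 0.005, 0.05, -0.023, 0, 0.097, 0, 0.002, 0.005, 0.05, -0.023, 0, 0.097, 0, 0.002, 0.005, 0.0, -0.023, 0, 0.097, 0, 0.002, 0.005, 0.0, -0.023, 0, 0.097, 0, 0.002, 0.005, 0.0, -0.023, 0, 0.097, 0, 0.002, 0.005, 0.0, -0.023, 0, 0.097, 0, 0.002, 0.005, 0.0, -0.023, 0, 0.097, 0, 0.002, 0.005, 0.0]
}}

```text
time: 3.15
tool_pos: [0.4882, 0.1385, 0.0566]
eef_rot: [-0.106, 0.576, 0.807, 0.076]
contact_force: [0.9, 0.2, 0.9]
finger_gap: 0.0097
finger_force: 30.0
```

```bash
python3 -c "
from h import *
goal([.4877,.1388,.1505],18.8,15)
goal([.4885,-.1305,.1505],-5.6,15)"
```

```text
t 3.15 grasp now [0.4877 0.14   0.0508] shift [ 0.0247 -0.0004 -0.0966] rv [-0.0007  0.0002  0.0019] F [0.9 0.2 0.9] gap 0.0097 j [ 0.05 -0.07  1.75  0.25  1.53 -0.3 ]
t 3.15 grasp now [0.4877 0.14   0.0508] shift [-0.2215 -0.0876 -0.1625] rv [-1.109e-01  2.000e-04  4.132e-01] F [0.9 0.2 0.9] gap 0.0097 j [ 0.05 -0.07  1.75  0.25  1.53 -0.3 ]
```

```bash
python3 -c "
from h import *
goal([.45,.138,.1655],18.8,15)
goal([.415,-.1305,.1655],-5.6,15)"
```

```text
t 3.15 grasp now [0.4877 0.14   0.0508] shift [ 0.0397 -0.0364 -0.1081] rv [-0.0007  0.0002  0.0019] F [0.9 0.2 0.9] gap 0.0097 j [ 0.05 -0.07  1.75  0.25  1.53 -0.3 ]
t 3.15 grasp now [0.4877 0.14   0.0508] shift [-0.1946 -0.1571 -0.1708] rv [-1.109e-01  2.000e-04  4.132e-01] F [0.9 0.2 0.9] gap 0.0097 j [ 0.05 -0.07  1.75  0.25  1.53 -0.3 ]
```

Request:
{"fn": "carry_out", "kwargs": {
  "commands": [0.005, 0, -0.02, 0, 0, 0, 0, 0.012, -0.004, -0.05, 0, 0, 0, 0, 0.025, -0.018, -0.08, 0, 0, 0, 0, 0.037, -0.034, -0.105, 0, 0, 0, 0, 0.04, -0.036, -0.108, 0, 0, 0, 0, 0.01, -0.05, -0.116, -0.014, 0, 0.05, 0, -0.019, -0.066, -0.124, -0.028, 0, 0.1, 0, -0.048, -0.081, -0.132, -0.042, 0, 0.155, 0, -0.077, -0.097, -0.14, -0.056, 0, 0.21, 0, -0.107, -0.112, -0.148, -0.07, 0, 0.26, 0, -0.136, -0.127, -0.155, -0.084, 0, 0.31, 0, -0.165, -0.142, -0.163, -0.098, 0, 0.36, 0, -0.195, -0.157, -0.171, -0.111, 0, 0.413, 0, -0.195, -0.157, -0.171, -0.111, 0, 0.413, 0, -0.195, -0.157, -0.171, -0.111, 0, 0.413, 0, -0.195, -0.157, -0.171, -0.111, 0, 0.413, 0]
}}

```text
time: 4.75
tool_pos: [0.4147, -0.1317, 0.1698]
eef_rot: [-0.089, 0.734, 0.666, 0.096]
contact_force: [0.4, -0.3, -4.5]
finger_gap: 0.0102
finger_force: 30.0
```

Run:
```python
from h import *
m=camera_model("wrist"); im=snapshot("wrist"); cv2.imwrite("pics/w2.png",cv2.resize(im[:,:,::-1],(768,576)))
import pickle; pickle.dump(m,open("w2.pkl","wb"))
goal([.4885,-.1305,.1655],-5.6,15)
```

```text
t 4.8 grasp now [ 0.415  -0.13    0.1644] shift [0.0066 0.0732 0.0004] rv [-0.0027 -0.0003  0.0012] F [-0.4  0.  -4.5] gap 0.0097 j [-0.56 -0.29  1.74  0.24  1.8  -0.42]
```

View pics/w2.png

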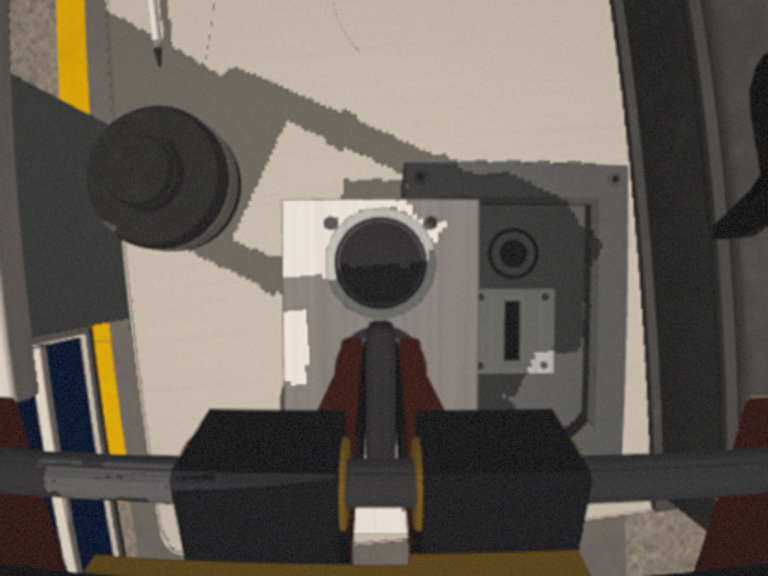

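The wrist view shows the plate held level, with its +y corners at (283,200) and (478,200). The stand's +y corners are at (404,164) and (627,167), and the slot covers (505–520, 300–361). The bag tip is clear, at (715,235).

Run:
```python
from h import *
import pickle; m=pickle.load(open("w2.pkl","rb"))
f=lambda l,z: ray(m,(np.array(l)+.5)/1.5-.5,z)
yw=lambda d: np.degrees(np.arctan2(d[1],d[0]))
for z in(.124,.126,.128):
  P=f([(283,200),(478,200),(283,400)],z); d=P[1]-P[0]; L=np.linalg.norm(d)
  e=d/L; ey=np.array([-e[1],e[0],0]); print(z,"plate w",L,"yaw",yw(d),"left edge yaw",yw(P[0]-P[2])-90,"centre",((P[0]+P[1])/2-.07*ey).round(4))
S=f([(404,164),(627,167),(628,420)],.06); d=S[1]-S[0]; L=np.linalg.norm(d);e=d/L; ey=np.array([-e[1],e[0],0]); print("stand w",L,yw(d),"right edge",yw(S[1]-S[2])-90,"centre",((S[0]+S[1])/2-.093*ey).round(4))
K=f([(505,300),(520,300),(505,361),(520,361)],.048); print("slot",K.mean(0).round(4),yw(K[0]-K[2])-90,yw(K[1]-K[3])-90,np.linalg.norm(K[0]-K[2]),np.linalg.norm(K[0]-K[1]))
Q=f([(478,203),(588,203),(588,400)],.06); print("pocket rim",Q.round(4),yw(Q[1]-Q[2])-90)
print("bag",[f([(715,235)],z)[0].round(3) for z in(.12,.16,.2)])
```

```text
0.124 plate w 0.0796422570137886 yaw -5.586891819977842 left edge yaw -5.994445609037925 centre [ 0.4133 -0.1319  0.124 ]
0.126 plate w 0.07884537424447298 yaw -5.586891819977846 left edge yaw -5.994445609037939 centre [ 0.4133 -0.1322  0.126 ]
0.128 plate w 0.07804849147515734 yaw -5.586891819977845 left edge yaw -5.994445609037882 centre [ 0.4133 -0.1325  0.128 ]
stand w 0.12291511164645526 -5.6194204745401075 right edge -4.246415915793236 centre [ 0.4873 -0.1339  0.06  ]
slot [ 0.4886 -0.1324  0.048 ] -4.828308563570971 -4.73777526793296 0.03485995080371388 0.008613672980565836
pocket rim [[ 0.473  -0.06    0.06  ]
 [ 0.5334 -0.0653  0.06  ]
 [ 0.5247 -0.1735  0.06  ]] -4.588860329030695
bag [array([ 0.564, -0.089,  0.12 ]), array([ 0.535, -0.09 ,  0.16 ]), array([ 0.506, -0.09 ,  0.2  ])]
```

```bash
python3 -c "
from h import *
goal([.4897,-.131,.1645],-5.2,15)
goal([.4897,-.131,.124],-5.2,15)"
```

```text
t 4.8 grasp now [ 0.415  -0.13    0.1644] shift [0.006  0.0745 0.0013] rv [-0.0009 -0.0003 -0.0055] F [-0.4  0.  -4.5] gap 0.0097 j [-0.56 -0.29  1.74  0.24  1.8  -0.42]
t 4.8 grasp now [ 0.415  -0.13    0.1644] shift [-0.0045  0.0745  0.0404] rv [-0.0009 -0.0003 -0.0055] F [-0.4  0.  -4.5] gap 0.0097 j [-0.56 -0.29  1.74  0.24  1.8  -0.42]
```

Request:
{"fn": "carry_out", "kwargs": {
  "commands": [0.003, 0.035, 0.001, 0, 0, -0.003, 0, 0.006, 0.065, 0.001, 0, 0, -0.006, 0, 0.006, 0.0745, 0.001, 0, 0, -0.006, 0, 0.001, 0.0745, 0.02, 0, 0, -0.006, 0, -0.0045, 0.0745, 0.04, 0, 0, -0.006, 0, -0.0045, 0.0745, 0.04, 0, 0, -0.006, 0, -0.0045, 0.0745, 0.04, 0, 0, -0.006, 0]
}}

```text
time: 5.5
tool_pos: [0.4891, -0.1331, 0.131]
eef_rot: [-0.088, 0.732, 0.669, 0.096]
contact_force: [0.5, 0.9, -3.2]
finger_gap: 0.0096
finger_force: 30.0
```

Run:
```python
from h import *
m=camera_model("wrist"); im=snapshot("wrist"); cv2.imwrite("pics/w3.png",cv2.resize(im[:,:,::-1],(768,576)))
import pickle; pickle.dump(m,open("w3.pkl","wb"))
goal([.4897,-.131,.099],-5.2,15)
```

```text
t 5.55 grasp now [ 0.4898 -0.1319  0.1262] shift [-0.0062 -0.0002  0.0265] rv [0.001  0.0006 0.0001] F [-0.1  0.4 -4.3] gap 0.0097 j [-0.49 -0.09  1.64  0.24  1.69 -0.38]
```

View pics/w3.png

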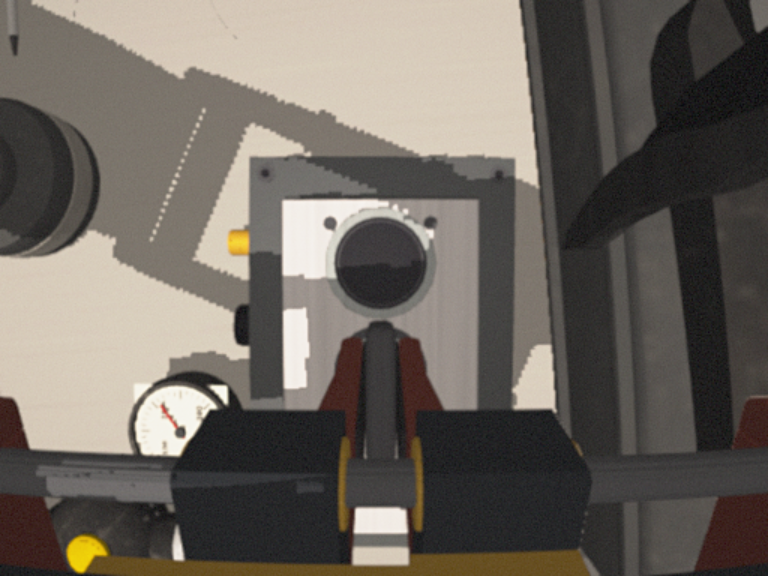

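This view shows the plate over the stand: plate corners at (283,200) and (478,200), stand +y corners at (250,158) and (516,158).

Run:
```python
from h import *
import pickle; m=pickle.load(open("w3.pkl","rb"))
f=lambda l,z: ray(m,(np.array(l)+.5)/1.5-.5,z)
def c(l,z,h):
  P=f(l,z); d=P[1]-P[0]; L=np.linalg.norm(d); e=d/L; ey=np.array([-e[1],e[0],0]); return L,np.degrees(np.arctan2(d[1],d[0])),(P[:2].mean(0)-h*ey).round(4),np.degrees(np.arctan2(*(P[0]-P[2])[1::-1]))-90
print("plate",c([(283,200),(478,200),(283,400)],.0875,.07))
print("stand",c([(250,158),(516,158),(250,390)],.06,.093)); print(c([(516,158),(250,158),(516,400)],.06,-.093)[3])
```

```text
plate (np.float64(0.07870539515458588), np.float64(-5.239151273536561), array([ 0.4878, -0.1337,  0.0875]), np.float64(-5.668599477229122))
stand (np.float64(0.12277984394227087), np.float64(-5.233512665338438), array([ 0.489 , -0.1333,  0.06  ]), np.float64(-5.6683806900498155))
-4.731880486957806
```

Request:
{"fn": "carry_out", "kwargs": {
  "commands": [-0.0015, 0.001, 0.007, 0, 0, 0, 0, -0.003, 0.001, 0.0135, 0, 0, 0, 0, -0.0045, 0.001, 0.019, 0, 0, 0, 0, -0.0055, 0.001, 0.023, 0, 0, 0, 0, -0.006, 0.001, 0.0265, 0, 0, 0, 0, -0.006, 0.001, 0.0265, 0, 0, 0, 0, -0.006, 0.001, 0.0265, 0, 0, 0, 0]
}}

```text
time: 6.25
tool_pos: [0.4906, -0.1323, 0.1049]
eef_rot: [-0.088, 0.732, 0.669, 0.097]
contact_force: [-4.6, 3.4, 5.1]
finger_gap: 0.0101
finger_force: 30.0
```

Run:
```python
from h import *
m=camera_model("wrist"); im=snapshot("wrist"); cv2.imwrite("pics/w4.png",cv2.resize(im[:,:,::-1],(768,576)))
import pickle; pickle.dump(m,open("w4.pkl","wb"))
goal([.4905,-.131,.0875],-5.2,15)
```

```text
t 6.3 grasp now [ 0.4908 -0.1308  0.0992] shift [-0.0032 -0.0002  0.0112] rv [ 0.0009 -0.0004  0.0001] F [-4.3  4.2  5. ] gap 0.0097 j [-0.49 -0.08  1.67  0.24  1.65 -0.39]
```

View pics/w4.png

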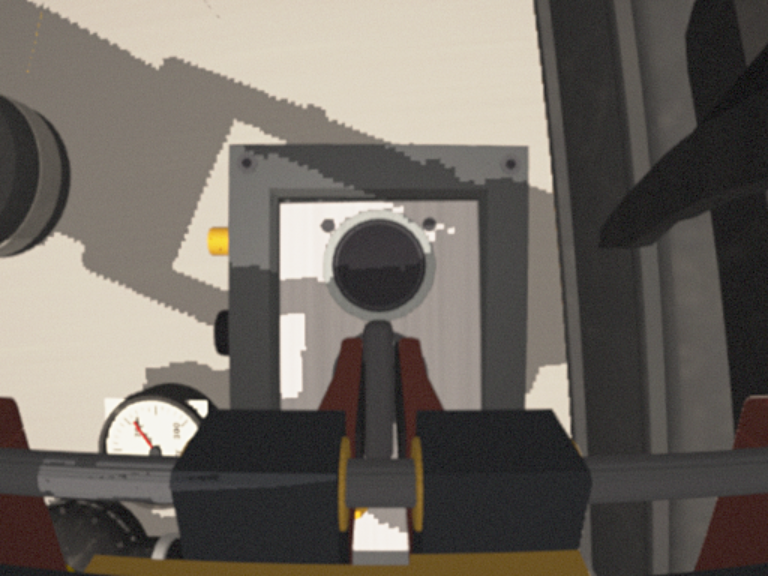

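The plate is in the pocket, with plate corners at (279,201) and (480,201) inside the rim at (273,190)–(487,190). The sideways force points to +x/-y wall contact, so I'll ease off that and push the stud down.

Request:
{"fn": "carry_out", "kwargs": {
  "commands": [0.0005, -0.001, 0, 0, 0, 0, 0, 0, -0.001, 0.002, 0, 0, 0, 0, -0.0003, -0.001, 0.004, 0, 0, 0, 0, -0.0008, -0.001, 0.006, 0, 0, 0, 0, -0.0013, -0.001, 0.008, 0, 0, 0, 0, -0.0018, -0.001, 0.01, 0, 0, 0, 0, -0.002, -0.001, 0.011, 0, 0, 0, 0, -0.002, -0.001, 0.011, 0, 0, 0, 0]
}}

```text
time: 7.1
tool_pos: [0.4907, -0.132, 0.0989]
eef_rot: [-0.086, 0.732, 0.669, 0.098]
contact_force: [-10.9, 2.8, 27.5]
finger_gap: 0.0099
finger_force: 30.0
```

Run:
```python
from h import *
m=camera_model("wrist"); im=snapshot("wrist"); cv2.imwrite("pics/w5.png",cv2.resize(im[:,:,::-1],(768,576)))
import pickle; pickle.dump(m,open("w5.pkl","wb"))
goal([.4905,-.131,.0875],-5.2,15); print(readout.get_obs()['ft_torque'])
```

```text
t 7.15 grasp now [ 0.4909 -0.1305  0.0931] shift [-0.002  -0.0004  0.0053] rv [0.0055 0.001  0.0017] F [-10.7   2.4  27.6] gap 0.01 j [-0.48 -0.08  1.68  0.24  1.63 -0.39]
[1.19036083 1.62262842 0.47874306]
```

View pics/w5.png

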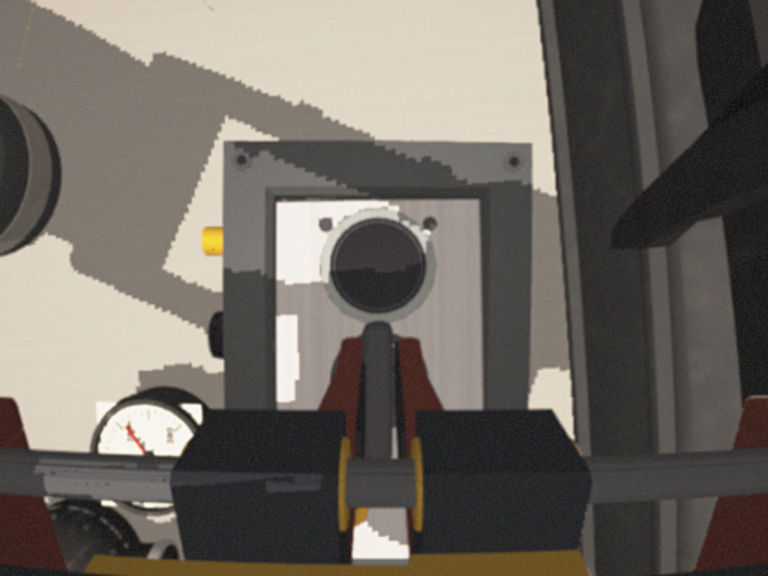

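Run:
```python
from h import *
import pickle
def peaks(v,lo,hi,off=0):
    g=np.diff(cv2.GaussianBlur(v.reshape(1,-1).astype(np.float32),(5,1),1)[0]); return [(i+off,int(g[i])) for i in range(1,len(g)-1) if abs(g[i])>5 and abs(g[i])>=abs(g[i-1]) and abs(g[i])>abs(g[i+1])]
for n in("w3","w4","w5"):
    im=cv2.cvtColor(cv2.imread(f"pics/{n}.png"),cv2.COLOR_BGR2GRAY)
    for r in(212,395): print(n,"row",r,peaks(im[r-2:r+3].mean(0)[200:560],0,0,200))
    print(n,"col 300",peaks(im[120:230,296:305].mean(1),0,0,120)); print(n,"col 460",peaks(im[120:230,456:465].mean(1),0,0,120))
    m=pickle.load(open(n+".pkl","rb")); print("eye",m['eye'].round(4))
```

```text
w3 row 212 [(212, 21), (248, -24), (281, 33), (358, -10), (398, -8), (402, 11), (407, -21), (478, -17), (514, 13), (540, -17), (544, 8), (555, -11)]
w3 row 395 [(205, -23), (218, 36), (227, -57), (235, 17), (250, -14), (283, 16), (323, -21), (365, 6), (395, -6), (436, 20), (476, -18), (512, 17), (515, 20), (554, -42)]
w3 col 300 [(142, 14), (154, -23), (159, 8), (194, -11), (199, 44)]
w3 col 460 [(156, -25), (175, -9), (198, 21)]
eye [ 0.492  -0.0917  0.2851]
w4 row 212 [(227, -26), (268, -7), (279, 46), (357, -10), (392, 7), (402, -17), (477, -20), (528, 14), (554, -17)]
w4 row 395 [(205, 12), (229, -14), (280, 44), (297, -23), (323, -21), (365, 7), (394, -6), (402, 5), (436, 22), (480, -21), (524, 34)]
w4 col 300 [(143, -12), (165, 9), (188, -5), (196, -9), (202, 43)]
w4 col 460 [(144, -26), (180, -7), (200, 24)]
eye [ 0.4932 -0.091   0.259 ]
w5 row 212 [(222, -26), (264, -8), (275, 44), (357, -7), (397, -19), (479, -21), (531, 14), (557, -17)]
w5 row 395 [(223, -15), (275, 45), (294, -25), (323, -22), (365, 7), (394, -6), (402, 5), (436, 22), (482, -22), (528, 32)]
w5 col 300 [(140, -12), (167, 13), (185, -6), (194, -10), (200, 41)]
w5 col 460 [(141, -27), (179, -11), (198, 24)]
eye [ 0.4926 -0.0904  0.2529]
```

Run:
```python
import cv2
im=cv2.imread("pics/w5.png")[130:420,200:560]; cv2.imwrite("pics/c5.png",cv2.resize(im,None,fx=2.05,fy=2.05,interpolation=cv2.INTER_CUBIC))
```

View pics/c5.png

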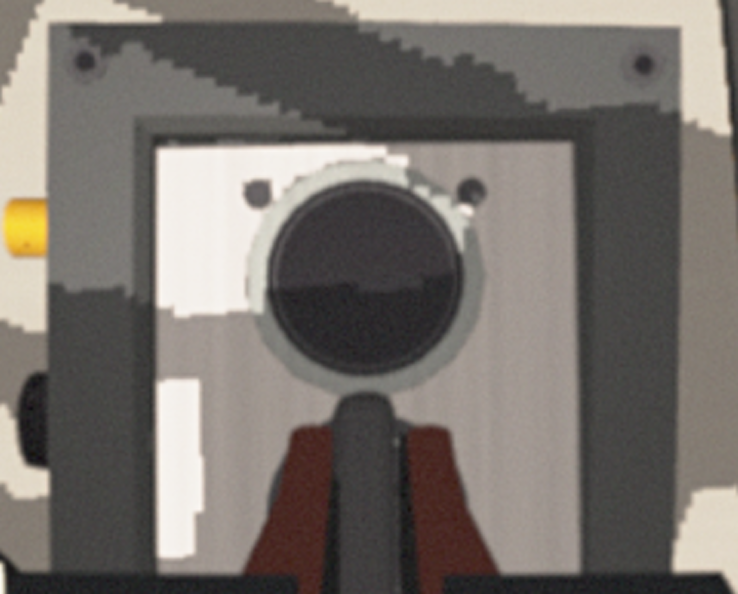

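The enlarged view shows plate edges at columns 275–479 (row 212) and 275–482 (row 395) against a narrowing stand. So the -y/+x end is riding high: the cut corner sits on the filled corner. I'll lift a little, shift toward +y/-x and lower again.

Request:
{"fn": "carry_out", "kwargs": {
  "commands": [0.0018, 0, -0.007, 0, 0, 0, 0, 0.0036, 0, -0.0135, 0, 0, 0, 0, 0.0055, -0.0008, -0.013, 0, 0, 0, 0, 0.0055, -0.0008, -0.013, 0, 0, 0, 0, 0.005, -0.0008, -0.011, 0, 0, 0, 0, 0.0043, -0.0008, -0.009, 0, 0, 0, 0, 0.0043, -0.0008, -0.009, 0, 0, 0, 0]
}}

```text
time: 7.85
tool_pos: [0.4889, -0.1306, 0.102]
eef_rot: [-0.087, 0.733, 0.668, 0.096]
contact_force: [1.6, -4.8, 4.6]
finger_gap: 0.0099
finger_force: 30.0
```

```bash
cat > look.py <<'E'
from h import *
import sys,pickle
def peaks(v,off):
    g=np.diff(cv2.GaussianBlur(v.reshape(1,-1).astype(np.float32),(5,1),1)[0]); return [(i+off,int(g[i])) for i in range(1,len(g)-1) if abs(g[i])>5 and abs(g[i])>=abs(g[i-1]) and abs(g[i])>abs(g[i+1])]
n=sys.argv[1]; m=camera_model("wrist"); b=snapshot("wrist")[:,:,::-1]; b=cv2.resize(b,(768,576)); cv2.imwrite(f"pics/{n}.png",b); pickle.dump(m,open(n+".pkl","wb"))
im=cv2.cvtColor(b,cv2.COLOR_BGR2GRAY)
for r in(212,395): print("row",r,peaks(im[r-2:r+3].mean(0)[200:560],200))
print("col 300",peaks(im[120:230,296:305].mean(1),120)); print("col 460",peaks(im[120:230,456:465].mean(1),120))
goal([.4895,-.1295,.0985],-5.2,15); print(readout.get_obs()['ft_torque'].round(2))
E
python3 look.py w6
```

```text
row 212 [(229, -25), (271, -10), (280, 42), (394, -5), (398, 14), (403, -24), (480, -24), (534, 13)]
row 395 [(202, 6), (231, -14), (281, 23), (323, -22), (366, 6), (395, -7), (402, 5), (436, 22), (478, -22), (531, 35)]
col 300 [(145, -12), (163, 6), (166, 5), (190, -5), (201, 44)]
col 460 [(145, -26), (173, -6), (178, -5), (201, 24)]
t 7.9 grasp now [ 0.4891 -0.129   0.0963] shift [ 0.0002  0.0005 -0.0023] rv [ 0.0005  0.0013 -0.0017] F [ 0.9 -5.3  5. ] gap 0.0097 j [-0.48 -0.08  1.68  0.24  1.64 -0.39]
[-0.48 -0.27 -0.12]
```

The plate now measures level and nearly seated. I'll ease y slightly and push the stud.

Request:
{"fn": "carry_out", "kwargs": {
  "commands": [-0.001, 0, 0.001, 0, 0, 0, 0, -0.0015, 0, 0.003, 0, 0, 0, 0, -0.002, 0, 0.005, 0, 0, 0, 0, -0.0025, 0, 0.007, 0, 0, 0, 0, -0.003, 0, 0.0085, 0, 0, 0, 0, -0.0033, 0, 0.0095, 0, 0, 0, 0, -0.0033, 0, 0.0095, 0, 0, 0, 0]
}}

```text
time: 8.6
tool_pos: [0.4889, -0.1311, 0.0931]
eef_rot: [-0.087, 0.733, 0.668, 0.096]
contact_force: [-1.4, -4.9, 8.4]
finger_gap: 0.01
finger_force: 30.0
```

```bash
python3 look.py w7
```

```text
row 212 [(223, -25), (266, -8), (275, 39), (356, -7), (398, -5), (403, -14), (408, 5), (484, -23), (541, 14)]
row 395 [(224, -13), (277, 44), (297, -26), (323, -21), (365, 6), (395, -7), (436, 22), (482, -24), (537, 38)]
col 300 [(138, -12), (166, 9), (185, -6), (193, -6), (197, 44)]
col 460 [(138, -24), (178, -7), (197, 23)]
t 8.65 grasp now [ 0.4891 -0.1296  0.0873] shift [ 0.003   0.0004 -0.0108] rv [ 0.0009  0.0013 -0.001 ] F [-2.3 -4.5  8.2] gap 0.0098 j [-0.48 -0.08  1.69  0.24  1.62 -0.39]
[-0.3   0.18 -0.08]
```

Run:
```python
from h import *
import pickle
f=lambda m,l,z: ray(m,(np.array(l)+.5)/1.5-.5,z)
for n,rows in(("w3",((212,248,514,281,478),(395,250,513.5,283,476))),("w6",((212,229,534,280,480),(395,231,531,281,478))),("w7",((212,223,541,275,484),(395,224,537,277,482)))):
    m=pickle.load(open(n+".pkl","rb"))
    for r,a,b,c,d in rows:
        S=f(m,[(a,r),(b,r)],.06);P=f(m,[(c,r),(d,r)],.06)
        ws,wp=np.linalg.norm(S[1]-S[0]),np.linalg.norm(P[1]-P[0]); k=.124/ws
        print(n,r,ws.round(4),wp.round(4),"height of plate top above rim",((1-.08/(wp*k))*(m['eye'][2]-.06)).round(4),"centre diff",(P.mean(0)-S.mean(0))[:2].round(4))
    S=f(m,[(300,138),(300,197)],.06) 
    if n=="w7": print("y gap stand edge to plate edge",np.linalg.norm(S[0]-S[1]),"expect .022-.0232")
```

```text
w3 212 0.1227 0.0906 height of plate top above rim 0.0284 centre diff [-0.0007 -0.    ]
w3 395 0.1234 0.0901 height of plate top above rim 0.0262 centre diff [-0.001   0.0003]
w6 212 0.1227 0.0801 height of plate top above rim 0.0022 centre diff [-0.0006 -0.0001]
w6 395 0.1226 0.0801 height of plate top above rim 0.0024 centre diff [-0.0006  0.0003]
w7 212 0.1223 0.0799 height of plate top above rim 0.0024 centre diff [-0.001  -0.0001]
w7 395 0.1223 0.0796 height of plate top above rim 0.0018 centre diff [-0.0004  0.0003]
y gap stand edge to plate edge 0.02260995282094673 expect .022-.0232
```

View pics/w7.png

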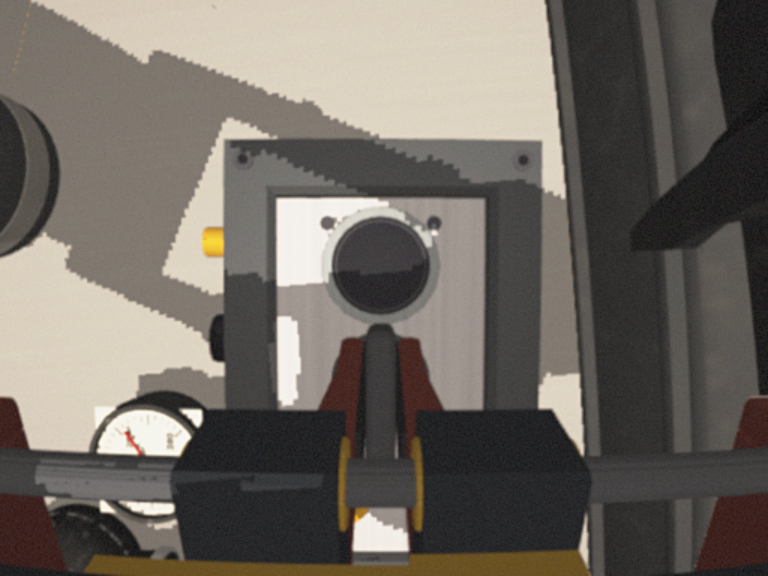

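The plate looks flush and level: stand corners (224,140) and (541,140), plate corners (275,197) and (484,197), centred. I'll press a little more to confirm the stud is bottomed.

Request:
{"fn": "carry_out", "kwargs": {
  "commands": [-0.0003, 0, 0.001, 0, 0, 0, 0, -0.0005, 0, 0.002, 0, 0, 0, 0, -0.0008, 0, 0.003, 0, 0, 0, 0, -0.0008, 0, 0.003, 0, 0, 0, 0]
}}

```text
time: 9.05
tool_pos: [0.4891, -0.1312, 0.0929]
eef_rot: [-0.087, 0.732, 0.668, 0.097]
contact_force: [-6.9, -4.9, 21.4]
finger_gap: 0.01
finger_force: 30.0
```

```bash
python3 look.py w8
```

```text
row 212 [(222, -26), (266, -8), (275, 42), (355, -5), (392, -11), (397, 7), (402, -19), (408, 5), (484, -23), (541, 13)]
row 395 [(223, -14), (271, 5), (276, 42), (296, -24), (323, -21), (358, -5), (365, 7), (394, -6), (436, 23), (482, -23), (537, 37)]
col 300 [(137, -12), (165, 8), (185, -5), (192, -5), (197, 43)]
col 460 [(138, -25), (178, -6), (197, 24)]
t 9.1 grasp now [ 0.4892 -0.1297  0.0871] shift [ 0.0031  0.0003 -0.0109] rv [ 0.0021  0.0015 -0.    ] F [-7.9 -4.3 21.9] gap 0.0098 j [-0.48 -0.08  1.69  0.24  1.62 -0.39]
[0.32 1.31 0.26]
```

Bottomed: the height holds while the force rises. I'll back off about 1 mm and turn clockwise, starting with half the turn as a check.

Request:
{"fn": "carry_out", "kwargs": {
  "commands": [0.0003, 0, -0.0012, 0, 0, 0, 0, 0.0003, 0, -0.0012, -0.031, 0, 0.116, 0, 0.0003, 0, -0.0012, -0.062, 0, 0.232, 0, 0.0003, 0, -0.0012, -0.093, 0, 0.348, 0, 0.0003, 0, -0.0012, -0.124, 0, 0.464, 0, 0.0003, 0, -0.0012, -0.155, 0, 0.58, 0, 0.0003, 0, -0.0012, -0.155, 0, 0.58, 0]
}}

```text
time: 9.8
tool_pos: [0.4893, -0.1313, 0.093]
eef_rot: [-0.054, 0.898, 0.42, 0.119]
contact_force: [-5.2, -4.7, 14.1]
finger_gap: 0.01
finger_force: 30.0
```

```bash
python3 -c "
from h import *
goal([.4891,-.1297,.0865],-5.2-90,15);print(readout.get_obs()['ft_torque'].round(2))"
```

```text
t 9.8 grasp now [ 0.4903 -0.1301  0.0872] shift [ 0.     -0.0025  0.0008] rv [-0.2466 -0.0017  0.934 ] F [-5.2 -4.7 14.1] gap 0.01 j [-0.49 -0.22  1.82  0.26  1.48  0.19]
[-0.22  0.3  -0.02]
```

Request:
{"fn": "carry_out", "kwargs": {
  "commands": [0, 0, 0, -0.031, 0, 0.116, 0, 0, 0, 0, -0.062, 0, 0.232, 0, 0, 0, 0, -0.093, 0, 0.348, 0, 0, 0, 0, -0.124, 0, 0.464, 0, 0, 0, 0, -0.155, 0, 0.58, 0, 0, 0, 0, -0.186, 0, 0.696, 0, 0, 0, 0, -0.217, 0, 0.812, 0, 0, 0, 0, -0.243, 0, 0.908, 0, 0, 0, 0, -0.257, 0, 0.96, 0, 0, 0, 0, -0.257, 0, 0.96, 0]
}}

```text
time: 10.8
tool_pos: [0.4898, -0.1313, 0.093]
eef_rot: [0.009, 0.99, -0.057, 0.132]
contact_force: [-5.2, -3.0, 12.5]
finger_gap: 0.0102
finger_force: 30.0
```

```bash
python3 -c "
from h import *
goal([.4891,-.1297,.0865],-5.2-90,15);print(readout.get_obs()['ft_torque'].round(2))"
```

```text
t 10.8 grasp now [ 0.4914 -0.1315  0.0872] shift [-0.0026 -0.0015  0.0001] rv [ 0.0094 -0.0035 -0.0235] F [-5.2 -3.  12.5] gap 0.0102 j [-0.37 -0.38  1.95  0.07  1.31  1.31]
[-0.68 -0.   -0.08]
```

Request:
{"fn": "carry_out", "kwargs": {
  "commands": [0.0003, 0, -0.0012, 0, 0, 0, 0, 0.0003, 0, -0.0012, 0, 0, 0, 0.026, 0.0003, 0, -0.0012, 0, 0, 0, 0.026, 0.0003, 0, -0.0012, 0, 0, 0, 0.026, 0.0003, 0, -0.02, 0, 0, 0, 0.026, 0.0003, 0, -0.05, 0, 0, 0, 0.026, 0.0003, 0, -0.09, 0, 0, 0, 0.026, 0.0003, 0, -0.11, 0, 0, 0, 0.03, 0.0003, 0, -0.11, 0, 0, 0, 0.03]
}}

```text
time: 11.7
tool_pos: [0.4614, -0.1272, 0.1995]
eef_rot: [0.008, 0.99, -0.057, 0.132]
contact_force: [0.9, 0.2, 0.2]
finger_gap: 0.0298
finger_force: 0.0
```

Run:
```python
from h import *
import pickle
m=camera_model("wrist"); a=snapshot("wrist")[:,:,::-1]; b=snapshot("top")[165:265,270:420,::-1]
pickle.dump(m,open("w9.pkl","wb"))
a=cv2.resize(a,(480,360)); b=cv2.resize(b,(480,320)); c=np.hstack([cv2.resize(a,(400,300)),cv2.resize(b,(400,300))])
cv2.imwrite("pics/w9.png",c); cv2.imwrite("pics/w9f.png",cv2.resize(a,(768,576)))
goal([.4891,-.1297,.0865],-95.2,15)
```

```text
t 11.8 grasp now [ 0.4622 -0.1271  0.1894] shift [-0.0003 -0.0004  0.1064] rv [ 0.0054  0.0023 -0.0232] F [-0.4 -0.5 -0.8] gap 0.0301 j [-0.39 -0.48  1.84  0.07  1.53  1.3 ]
```

View pics/w9.png

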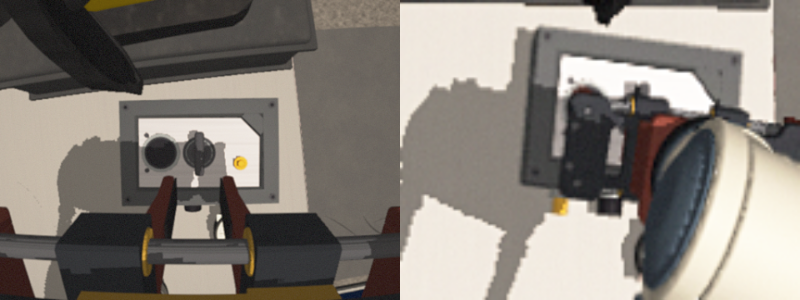

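The last picture shows the plate flush in the pocket, with cut corner at filled corner, and the wing across it at left-half px (198,155). To check that the stud stays down, I'll close the fingers just above the height the locked wing should have.

Request:
{"fn": "carry_out", "kwargs": {
  "commands": [0, 0, 0.04, 0, 0, 0, 0.03, 0, 0, 0.065, 0, 0, 0, 0.03, 0, 0, 0.075, 0, 0, 0, 0.03, 0, 0, 0.075, 0, 0, 0, 0.03, 0, 0, 0.075, 0, 0, 0, 0.004, 0, 0, 0.075, 0, 0, 0, 0.004, 0, 0, 0.075, 0, 0, 0, 0.004, 0, 0, 0.075, 0, 0, 0, 0.004, 0, 0, 0.075, 0, 0, 0, 0.004]
}}

```text
time: 12.7
tool_pos: [0.4804, -0.1298, 0.1252]
eef_rot: [0.008, 0.99, -0.057, 0.131]
contact_force: [-0.1, 0.7, 0.7]
finger_gap: 0.0041
finger_force: 0.0
```

The fingers closed to 4 mm with no contact where a raised wing would stand, so the stud is held down. I'll retreat and hand in.

Request:
{"fn": "carry_out", "kwargs": {
  "commands": [0, 0, -0.03, 0, 0, 0, 0.004, 0, 0, -0.07, 0, 0, 0, 0.004, 0, 0, -0.1, 0, 0, 0, 0.004, 0, 0, -0.1, 0, 0, 0, 0.004, 0, 0, -0.1, 0, 0, 0, 0.004]
}}

```text
time: 13.2
tool_pos: [0.4548, -0.1268, 0.2218]
eef_rot: [0.008, 0.99, -0.057, 0.131]
contact_force: [0.4, -0.9, -1.1]
finger_gap: 0.0036
finger_force: 0.0
```

```bash
python3 -c "
from rig import finish_job
print(finish_job())"
```

```text
the job is handed in; nothing more can be done
None
```

The plate is seated flush in the pocket and its stud is pushed down, turned a quarter turn clockwise and holding; I handed the job in at about 13 s, after one jam on the filled corner that I freed, and I viewed 12 pictures, two over the limit of 10.

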